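# Sweep stripped watch cases into the tray's trough

## Robot

A 6-joint arm with a two-finger parallel gripper is mounted at the origin on the work surface. World frame = base frame: x ahead of the robot, y to its left, z up, the work surface at z = 0. Lengths are in m, angles in rad, forces in N, time in s.
With the tool pointing down it reaches from about 0.325 to 0.9 m from the base axis. Payload 6.1 kg.
Tool frame: the origin (TCP) lies at the very end of the fingers, on their centre line; the grasp point (between the pads) lies tcp_to_grasp behind it (tcp_to_grasp is the distance from the TCP to the grasp point, in m); z points along the fingers, y is the line along which they close (so a half turn about z gives the same grasp; the last joint's range is limited). The gripper opens to 85 mm and grips with 20 to 120 N. Pads are 22 mm wide; open, the fingers measure 114 mm over their backs; the gripper's body (76 mm by 85 mm) begins 54 mm behind the grasp point. The pads swing forward as they close: fully open they stand 13 mm farther back than shut.
Start: joints at [1.051, 0.22, 1.526, -0, 1.395, -0.126], TCP at [0.24, 0.577, 0.231] pointing down, gripper open.
Joint ranges: [-2.98, 2.98], [-0.91, 2.08], [0.09, 2.57], [-1.24, 4.39], [0.2, 2.65], [-2.68, 2.68]. Speed limits (rad/s): [2.57, 2.57, 3.01, 3.14, 3.14, 3.14].

## Interface

Orientations are given as a rotation vector (axis times angle).
In Python, from cell import * gives the robot as it stands.
- The arm moves only by the shell command python3 -m jog 'ROWS' [FORCE]. ROWS is JSON, a list that holds one entry, the list of rows, each a list of 7 numbers: the turn, a rotation vector about the tool's x, y, z as a fraction of full scale, then the shift along the tool's x, y, z as a fraction of full scale, then the opening, from 0 (shut) to 1 (fully open). A call has 1 to 8 rows; each row is the pose to reach, as a shift and turn from the pose commanded when the call began, along the tool's axes at that moment, turning the shorter way round; what a row does not reach only later rows make up. Full scale, the value 1, is 0.15 m for a shift and pi rad for a turn. A row lasts 1/12 s, in which the tool goes at most 41.7 mm and 7.16 degrees, less where a joint would pass 70% of its speed; a pose out of reach is approached as far as the arm can. A call with a number of a shift or a turn outside -1 to 1 is refused whole. A call with a gripper value outside its range is refused whole. The fingers move at their own pace and stop on an object; FORCE is the grip in N (left out, the last holds). Time passes only in rows, so rows that repeat a pose let the fingers close. It gives the time, the measured TCP pose, the force, the opening and the grip force at its end, in the units of the state.
- observe(): the state, without advancing time (a new reading comes with each control period).
- capture(name): name is "scene" or "top"; returns (picture, depth): 480x640x3 uint8, red, green, blue; 480x640 float32, m along the optical axis (not along the pixel's ray), 0 where there is no reading.
- camera_params(name): a dict with "intrinsics" (3x3 intrinsics, pixels), "extrinsics" (4x4, takes a point from camera to world coordinates). Camera axes: x right, y down, z forward; pixel columns grow to the right and rows downward; lengths in m; the calibration is good to about 2 mm. A picture is of the moment at which its call begins. camera_params takes no time and is no camera call.
- finish_job(): hands the job in; it is judged then, once.
The state is a dict: "time_s": time; "joint_pos": joint angles; "qd": joint speeds; "tau": joint torques, N m; "eef_pos": TCP position; "ee_rot": TCP orientation; "wrist_force": force on the tool from outside, world axes, zero at the start; "wrist_torque": the same for the moment, N m; "grip_width": finger opening in m; "grip_force": force on a finger pad.
Only numpy, scipy, OpenCV 4.12 (cv2) and the standard library are available. Lean on these libraries where they do the work, as an engineer would, in place of code of your own. Each camera call takes 0.05 s, during which the arm holds its last target. There are 200 camera calls.

## Task

Sweep all four stripped watch cases across the deck of the sorting tray with your fingers and over its open edge, so that they drop into the trough. Only push them along the deck: do not pick any of them up. Leave the loupe standing where it is on the deck, and do not disturb the wristwatch or the pen holder on the counter.

Things in the scene. Friction and masses are not known exactly. Their poses are not given: they have to be found in the camera images.
- tray: white plastic sorting tray, fixed, 236 (x) by 300 (y) by 58 mm high; origin at the centre of its underside, on the counter. Flat deck 44 mm above the origin, x -115 to 115, y -147 to 70 mm; a 3 mm thick rim stands 14 mm above the deck at both x ends and at -y. At y = 70 mm the deck ends, without a rim, above the sunken trough
- tray_edge (a point): middle of the deck's open straight edge (230 mm long along the tray's x), at deck height, 44 mm above the counter. The trough lies beyond it, towards the tray's +y
- tray_trough (a point): centre of the trough's floor, 8 mm above the counter (36 mm below the deck). Inside, the trough spans 115 mm either way along the tray's x and 38.5 mm either way along y; its outer walls rise to 58 mm above the counter
- case1: one of four alike stripped wristwatch cases: empty gold-plated ring, 40 mm outside, 31 mm bore, 10 mm high, lying flat on the tray's deck; four lugs (47 mm lug to lug along x, 27 mm over a pair; no point over 27 mm from its axis), small crown at +y ending 24 mm out; 22 to 40 g. Origin at the ring's centre, mid-height, 5 mm above what it lies on; z along the bore
- case2: one of four alike stripped wristwatch cases: empty gold-plated ring, 40 mm outside, 31 mm bore, 10 mm high, lying flat on the tray's deck; four lugs (47 mm lug to lug along x, 27 mm over a pair; no point over 27 mm from its axis), small crown at +y ending 24 mm out; 22 to 40 g. Origin at the ring's centre, mid-height, 5 mm above what it lies on; z along the bore
- case3: one of four alike stripped wristwatch cases: empty gold-plated ring, 40 mm outside, 31 mm bore, 10 mm high, lying flat on the tray's deck; four lugs (47 mm lug to lug along x, 27 mm over a pair; no point over 27 mm from its axis), small crown at +y ending 24 mm out; 22 to 40 g. Origin at the ring's centre, mid-height, 5 mm above what it lies on; z along the bore
- case4: one of four alike stripped wristwatch cases: empty gold-plated ring, 40 mm outside, 31 mm bore, 10 mm high, lying flat on the tray's deck; four lugs (47 mm lug to lug along x, 27 mm over a pair; no point over 27 mm from its axis), small crown at +y ending 24 mm out; 22 to 40 g. Origin at the ring's centre, mid-height, 5 mm above what it lies on; z along the bore
- loupe: watchmaker's eyeglass loupe of black plastic, standing upright on the tray's deck among the cases, wide end down: 34 mm across at the foot, 25 mm at the top, 34 mm high; 40 g. Origin at the centre of its underside, z up. To be left alone
- watch: gold-coloured wristwatch with closed link bracelet, lying on its side on the counter beyond the tray's -y rim; about 72 by 58 mm, 40 mm high. Origin at the middle of the bracelet's loop, on the counter. To be left alone
- holder: clear plastic desk holder with sticky notes and three pens, on the counter to the left of the robot; base 85 by 110 mm, up to about 145 mm high with the pens. Origin at the centre of its underside. To be left alone
Mind the look-alikes: they are no part of the job. What is shaped like the case3 but grey is not meant. Leave any orange look-alike of the case1 alone.

How it is judged:
At the end, for the whole second after the job is handed in: The centres of all four cases lie within the trough's walls, at least 4 mm beyond the deck's edge and at least 2 mm below the level of the deck, and the cases are at rest; the loupe stands upright within 12 mm of where it was; the wristwatch and the holder are within 15 mm of where they were (y of case1 in the frame of tray between 0.074 and 0.147 m and x of case1 in the frame of tray between -0.115 and 0.115 m and z of case1 in the frame of tray between 0.005 and 0.042 m and linear speed of each of case1, case2, case3, case4 below 0.02 m/s and y of case2 in the frame of tray between 0.074 and 0.147 m and x of case2 in the frame of tray between -0.115 and 0.115 m and z of case2 in the frame of tray between 0.005 and 0.042 m and y of case3 in the frame of tray between 0.074 and 0.147 m and x of case3 in the frame of tray between -0.115 and 0.115 m and z of case3 in the frame of tray between 0.005 and 0.042 m and y of case4 in the frame of tray between 0.074 and 0.147 m and x of case4 in the frame of tray between -0.115 and 0.115 m and z of case4 in the frame of tray between 0.005 and 0.042 m and distance of loupe from where it was at the start of the episode below 0.012 m and angle between loupe's own z axis and vertical below 0.2 rad and distance of each of watch, holder from where it was at the start of the episode below 0.015 m); the robot touches nothing.
It fails at once if a watch case is picked up: while its centre is over the deck (10 mm or more short of the open edge) it comes more than 8 mm above the height at which it lies there ((z of case1 in the frame of tray above 0.057 m and y of case1 in the frame of tray below 0.06 m) or (z of case2 in the frame of tray above 0.057 m and y of case2 in the frame of tray below 0.06 m) or (z of case3 in the frame of tray above 0.057 m and y of case3 in the frame of tray below 0.06 m) or (z of case4 in the frame of tray above 0.057 m and y of case4 in the frame of tray below 0.06 m)).
It fails at once if the loupe is moved by more than 12 mm or tipped (distance of loupe from where it was at the start of the episode above 0.012 m or angle between loupe's own z axis and vertical above 0.35 rad).
It fails at once if the wristwatch or the holder is moved by more than 15 mm (distance of any of watch, holder from where it was at the start of the episode above 0.015 m).
It also fails if it takes over 67 s, if anything falls off the work surface, if the arm or the gripper's body presses on something with over 40 N, if the wrist force passes 120 N, or if a joint passes its speed limit or range.

## Working session

There is one attempt and no reset: what is moved stays moved. The work goes in short steps, Python scripts to look and compute and a shell command to move; the robot and the scene stay as the last step left them, time stands still between calls to the robot, and variables do not carry over. Pictures are saved under pics/ and viewed, at most 10 in all, crops included, and the job is handed in when it is done.

```bash
mkdir -p pics; ls
python3 - <<'E'
from cell import *
import cv2,numpy as np
for n in("top","scene"):
    p,d=capture(n); cv2.imwrite(f"pics/{n}0.png",p[:,:,::-1]); np.save(f"pics/{n}0d.npy",d)
    c=camera_params(n); print(n,np.round(c["intrinsics"],1).tolist(),np.round(c["extrinsics"],3).tolist())
print(observe())
E
```

```text
pics
top [[450.7, 0.0, 321.9], [0.0, 450.7, 239.2], [0.0, 0.0, 1.0]] [[-0.004, -0.986, 0.167, 0.365], [-1.0, 0.006, 0.014, 0.026], [-0.015, -0.167, -0.986, 0.875], [0.0, 0.0, 0.0, 1.0]]
scene [[504.9, 0.0, 320.5], [0.0, 504.9, 233.1], [0.0, 0.0, 1.0]] [[0.698, 0.596, -0.396, 0.854], [0.716, -0.574, 0.397, -0.299], [0.009, -0.561, -0.828, 0.786], [0.0, 0.0, 0.0, 1.0]]
{'time_s': 0.1, 'joint_pos': array([ 1.05091929e+00,  2.21184825e-01,  1.52749043e+00, -1.23715172e-05,
        1.39472111e+00, -1.26100260e-01]), 'qd': array([ 0.00225853, -0.00051407, -0.0026469 , -0.00018915,  0.0020155 ,
        0.00049552]), 'tau': array([ 1.41762463e-03, -4.98247361e+01, -3.90543151e+01, -5.18458705e-05,
        5.80601161e-03, -1.90678353e-07]), 'eef_pos': array([0.23953087, 0.57668152, 0.2302887 ]), 'ee_rot': array([-6.14441229e-01, -3.08034655e+00,  2.69235121e-03]), 'wrist_force': array([ 0.65625299, -0.17013066,  0.352783  ]), 'wrist_torque': array([-0.02492531,  0.01919638, -0.01572191]), 'grip_force': 0.0, 'grip_width': 0.08552169880872582}
```

View pics/top0.png

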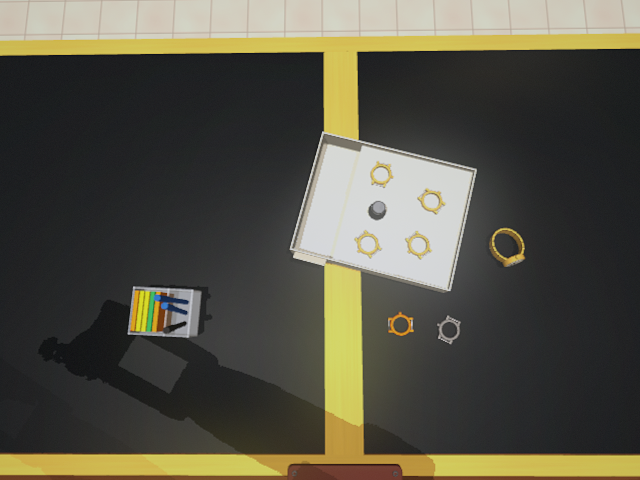

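View pics/scene0.png

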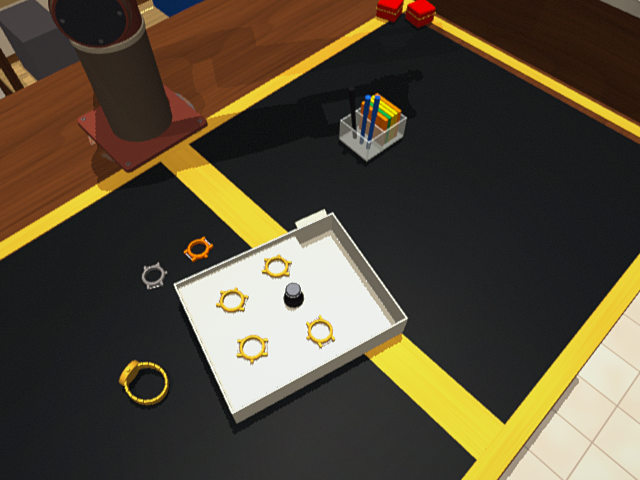

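The top view shows four gold cases on the deck at about (381,174), (431,201), (368,244) and (418,244), with the loupe at (377,210). The trough is on the left, the watch at (507,247) and the holder at (165,312). Look-alikes: orange ring (401,324) and grey ring (449,329), both on the counter. The four gold ones on the deck fit the description.

```bash
cat > h.py <<'E'
from cell import *
import cv2,numpy as np
def ray(n,uv,z):
    c=camera_params(n);K,T=np.array(c["intrinsics"]),np.array(c["extrinsics"])
    uv=np.atleast_2d(np.array(uv,float)); d=(T[:3,:3]@np.linalg.inv(K)@np.c_[uv,np.ones(len(uv))].T).T
    o=T[:3,3]; return (o+d*((z-o[2])/d[:,2])[:,None])[:,:2]
def rings(p):
    hsv=cv2.cvtColor(p,cv2.COLOR_RGB2HSV)
    m=cv2.inRange(hsv,(10,90,60),(32,255,255))
    return m
def blobs(n,p,z,lo=60,hi=900):
    cs,_=cv2.findContours(rings(p),cv2.RETR_EXTERNAL,cv2.CHAIN_APPROX_NONE);r=[]
    for c in cs:
        (u,v),R=cv2.minEnclosingCircle(c)
        if lo<np.pi*R*R<hi: r.append((round(u,1),round(v,1),round(R,1),ray(n,(u,v),z)[0].round(4)))
    return r
E
python3 - <<'E'
from h import *
for n,ty in(("top",""),("scene","")):
    p=cv2.imread(f"pics/{n}0.png")[:,:,::-1].copy()
    print(n); [print(b) for b in blobs(n,p,.049,150,1500)]
    # tray outline: white
    hsv=cv2.cvtColor(p,cv2.COLOR_RGB2HSV); w=cv2.inRange(hsv,(0,0,95),(179,50,255))
    w=cv2.morphologyEx(w,cv2.MORPH_OPEN,np.ones((3,3)))
    cs,_=cv2.findContours(w,cv2.RETR_EXTERNAL,cv2.CHAIN_APPROX_NONE)
    for c in cs:
        if 8000<cv2.contourArea(c)<60000:
            h=cv2.approxPolyDP(cv2.convexHull(c),6,True)[:,0]; print(h.tolist(),ray(n,h,.058).round(4).tolist())
p=cv2.imread("pics/top0.png")
cv2.imwrite("pics/crop1.png",cv2.resize(p[120:345,280:540],None,fx=2.6,fy=2.6,interpolation=cv2.INTER_CUBIC)[:590])
E
```

```text
top
(400.2, 324.5, 14.3, array([ 0.3489, -0.1022]))
(168.0, 318.0, 7.0, array([0.362 , 0.3176]))
(155.6, 316.1, 15.3, array([0.3655, 0.3405]))
(139.5, 311.0, 21.7, array([0.3748, 0.3704]))
(418.0, 244.5, 13.6, array([ 0.4941, -0.1398]))
(367.5, 243.5, 13.7, array([ 0.4966, -0.0466]))
(508.3, 246.2, 20.3, array([ 0.4899, -0.3054]))
(431.0, 200.5, 13.5, array([ 0.5776, -0.1674]))
(380.7, 173.6, 12.9, array([ 0.631 , -0.0745]))
[[322, 132], [476, 169], [450, 290], [293, 257]] [[0.7119, 0.0367], [0.6355, -0.2522], [0.4096, -0.192], [0.471, 0.0907]]
[[639, 0], [639, 32], [0, 39], [0, 0]] [[0.9838, -0.5973], [0.9137, -0.5889], [0.9161, 0.6833], [1.0036, 0.6935]]
scene
(252.0, 347.5, 17.2, array([ 0.5794, -0.1683]))
(320.0, 331.0, 16.6, array([ 0.6323, -0.075 ]))
(231.5, 300.5, 16.1, array([ 0.4954, -0.141 ]))
(276.5, 266.9, 15.3, array([ 0.4988, -0.0473]))
(198.0, 248.5, 15.4, array([ 0.3775, -0.1202]))
(393.0, 132.0, 9.4, array([0.4251, 0.3349]))
(381.0, 121.0, 9.8, array([0.3867, 0.341 ]))
(368.5, 119.5, 13.7, array([0.3658, 0.3255]))
(362.0, 114.5, 13.6, array([0.3462, 0.3266]))
(384.7, 108.3, 18.4, array([0.3666, 0.3752]))
(411.5, 9.5, 12.7, array([0.1722, 0.6955]))
(9.5, 3.5, 10.1, array([-0.5439, -0.0226]))
[[639, 294], [639, 479], [563, 479], [530, 449], [530, 438]] [[0.9484, 0.3382], [1.0757, 0.0789], [1.0058, 0.0069], [0.955, 0.0077], [0.9472, 0.0199]]
[[333, 212], [406, 315], [402, 331], [236, 421], [174, 283], [302, 218]] [[0.4881, 0.0978], [0.7097, 0.0381], [0.7228, 0.0131], [0.6494, -0.2546], [0.4101, -0.1903], [0.4593, 0.0488]]
```

View pics/crop1.png

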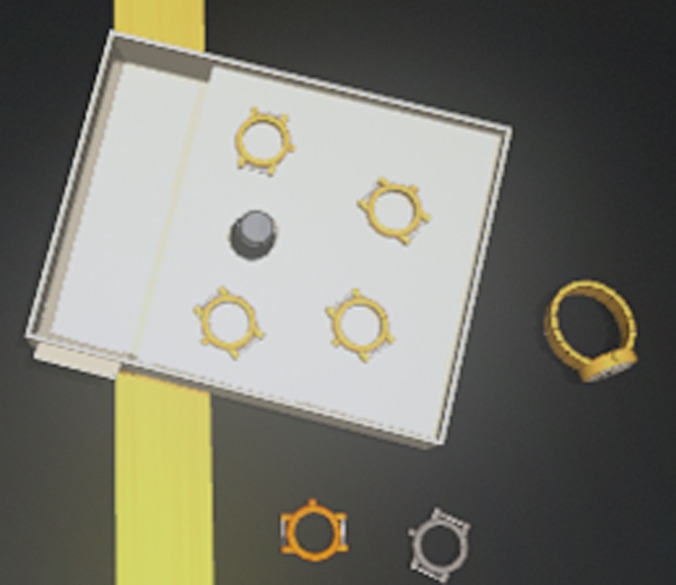

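The crop confirms it: four gold cases on the white deck around the loupe, while the orange and grey rings lie on the counter outside the tray. Next I convert everything to the tray frame.

```bash
cat >> h.py <<'E'
from scipy.spatial.transform import Rotation as Ro
C=np.array([.5605,-.077]);Y=np.array([.2563,.9666]);X=np.array([Y[1],-Y[0]])
def tr(w): d=np.atleast_2d(w)[:,:2]-C; return np.c_[d@X,d@Y].round(4)
def st():
    s=observe();R=Ro.from_rotvec(s["ee_rot"]).as_matrix()
    print("t",round(s["time_s"],2),"tcp tray",tr(s["eef_pos"])[0],"z",s["eef_pos"][2].round(4),"tool x in tray",(R[:2,0]@X).round(3),(R[:2,0]@Y).round(3),"F",s["wrist_force"].round(1),"w",round(s["grip_width"],4))
E
python3 - <<'E'
from h import *
st()
for n in("top","scene"):
    p=cv2.imread(f"pics/{n}0.png")[:,:,::-1].copy()
    for b in blobs(n,p,.049,450,1100):
        t=tr(b[3])[0]
        if abs(t[0])<.115 and -.147<t[1]<.07: print(n,b[:2],t)
    g=cv2.cvtColor(p,cv2.COLOR_RGB2GRAY); m=((g<150)*255).astype(np.uint8)
    cs,_=cv2.findContours(m,cv2.RETR_LIST,cv2.CHAIN_APPROX_NONE)
    for c in cs:
        (u,v),r=cv2.minEnclosingCircle(c)
        if 7<r<22:
            q=c[:,0].astype(float); t=tr(ray(n,q,.044)); 
            if abs(t.mean(0)[0])<.06 and abs(t.mean(0)[1])<.05: print(n,"loupe dark",u,v,r,"tray extents at deck z",t.min(0),t.max(0))
E
```

```text
t 0.1 tcp tray [-0.4778  0.5496] z 0.2303 tool x in tray -0.991 0.134 F [ 0.7 -0.2  0.4] w 0.0855
top (418.0, 244.5) [-0.0481 -0.0777]
top (367.5, 243.5) [-0.0696  0.013 ]
top (431.0, 200.5) [ 0.0397 -0.083 ]
top (380.7, 173.6) [0.0675 0.0205]
top loupe dark 377.0555419921875 210.05555725097656 9.452066421508789 tray extents at deck z [-0.0203 -0.0053] [0.0159 0.027 ]
scene (252.0, 347.5) [ 0.0417 -0.0834]
scene (320.0, 331.0) [0.0689 0.0203]
scene (231.5, 300.5) [-0.0465 -0.0785]
scene (276.5, 266.9) [-0.0673  0.0129]
scene loupe dark 320.0 328.0 9.055485725402832 tray extents at deck z [0.0499 0.0115] [0.071  0.0374]
scene loupe dark 293.0 295.3999938964844 12.75783634185791 tray extents at deck z [-0.0315 -0.0051] [0.0137 0.031 ]
scene loupe dark 275.5 273.0 13.537086486816406 tray extents at deck z [-0.0731 -0.0126] [-0.0449  0.0261]
```

```bash
J='[0,0,0,-0.825,-0.67,0,0.3]'
python3 -m jog '[[[0,0,0,-0.825,-0.67,0,0.3],[0,0,0,-0.825,-0.67,0,0.3],[0,0,0,-0.825,-0.67,0,0.3],[0,0,0,-0.825,-0.67,0,0.3],[0,0,0,-0.825,-0.67,0,0.3]]]'
python3 -m jog '[[[0,0,0,-0.825,-0.67,0,0.3],[0,0,0,-0.825,-0.67,0,0.3],[0,0,0,-0.825,-0.67,0,0.3],[0,0,0,-0.825,-0.67,0,0.3],[0,0,0,-0.825,-0.67,0,0.3]]]'
python3 -m jog '[[[0,0,0,-0.825,-0.67,0,0.3],[0,0,0,-0.825,-0.67,0,0.3],[0,0,0,-0.825,-0.67,0,0.3],[0,0,0,-0.825,-0.67,0,0.3],[0,0,0,-0.825,-0.67,0,0.3]]]'
python3 -c "from h import *;st()"
```

```text
time_s: 0.52
eef_pos: [0.3178, 0.4322, 0.2307]
ee_rot: [0.621, 3.079, -0.005]
wrist_force: [0.6, 1.1, 0.2]
grip_width: 0.0263
grip_force: 0.0
time_s: 0.93
eef_pos: [0.3935, 0.2921, 0.231]
ee_rot: [0.622, 3.078, -0.004]
wrist_force: [0.1, -0.2, 0.4]
grip_width: 0.0254
grip_force: 0.0
time_s: 1.35
eef_pos: [0.4692, 0.1521, 0.2312]
ee_rot: [0.622, 3.078, -0.003]
wrist_force: [-0.8, 0.8, 0.4]
grip_width: 0.0255
grip_force: 0.0
t 1.35 tcp tray [-0.147  0.198] z 0.2312 tool x in tray -0.99 0.139 F [-0.8  0.8  0.4] w 0.0255
```

Two more steps, then the yaw turn.

```bash
python3 -m jog '[[[0,0,0,-0.825,-0.67,0,0.3],[0,0,0,-0.825,-0.67,0,0.3],[0,0,0,-0.825,-0.67,0,0.3],[0,0,0,-0.825,-0.67,0,0.3],[0,0,0,-0.825,-0.67,0,0.3]]]'
python3 -m jog '[[[0,0,0,-0.825,-0.67,0.5,0.3],[0,0,0,-0.825,-0.67,0.5,0.3],[0,0,0,-0.825,-0.67,0.5,0.3],[0,0,0,-0.825,-0.67,0.5,0.3],[0,0,0,-0.825,-0.67,0.5,0.3]]]'
python3 -m jog '[[[0,0,0.23,0,0,0,0.3],[0,0,0.23,0,0,0,0.3],[0,0,0.23,0,0,0,0.3],[0,0,0.23,0,0,0,0.3],[0,0,0.23,0,0,0,0.3],[0,0,0.23,0,0,0,0.3],[0,0,0.23,0,0,0,0.3]]]'
python3 -m jog '[[[0,0,0.227,0,0,0,0.3],[0,0,0.227,0,0,0,0.3],[0,0,0.227,0,0,0,0.3],[0,0,0.227,0,0,0,0.3],[0,0,0.227,0,0,0,0.3],[0,0,0.227,0,0,0,0.3],[0,0,0.227,0,0,0,0.3]]]'
python3 -c "from h import *;st()"
```

```text
time_s: 1.77
eef_pos: [0.5448, 0.0119, 0.231]
ee_rot: [0.621, 3.078, -0.003]
wrist_force: [-0.8, 1.0, 0.0]
grip_width: 0.0258
grip_force: 0.0
time_s: 2.18
eef_pos: [0.6183, -0.127, 0.1519]
ee_rot: [-0.618, -3.076, 0.001]
wrist_force: [-1.3, 0.6, 0.1]
grip_width: 0.0256
grip_force: 0.0
time_s: 2.77
eef_pos: [0.6184, -0.1223, 0.1561]
ee_rot: [-1.667, -2.662, -0.001]
wrist_force: [-0.9, 0.1, -0.2]
grip_width: 0.0256
grip_force: 0.0
time_s: 3.35
eef_pos: [0.6184, -0.123, 0.1562]
ee_rot: [-2.488, -1.917, -0.0]
wrist_force: [0.9, 0.3, 0.1]
grip_width: 0.0259
grip_force: 0.0
t 3.35 tcp tray [ 0.0677 -0.0296] z 0.1562 tool x in tray -0.001 1.0 F [0.9 0.3 0.1] w 0.0259
```

```bash
python3 -m jog '[[[0,0,0,-0.016,0,0.2,0.3],[0,0,0,-0.016,0,0.4,0.3],[0,0,0,-0.016,0,0.6,0.3],[0,0,0,-0.016,0,0.66,0.3],[0,0,0,-0.016,0,0.7,0.3],[0,0,0,-0.016,0,0.72,0.3],[0,0,0,-0.016,0,0.73,0.3],[0,0,0,-0.016,0,0.73,0.3]]]'
python3 - <<'E'
from h import *
st()
p,d=capture("scene"); cv2.imwrite("pics/s1.png",cv2.resize(p[170:430,160:440,::-1],None,fx=2.2,fy=2.2,interpolation=cv2.INTER_CUBIC))
E
```

```text
time_s: 4.02
eef_pos: [0.619, -0.1269, 0.0485]
ee_rot: [2.487, 1.916, 0.002]
wrist_force: [0.6, 0.7, -0.0]
grip_width: 0.026
grip_force: 0.0
t 4.02 tcp tray [ 0.0694 -0.0332] z 0.0485 tool x in tray -0.001 1.0 F [ 0.6  0.7 -0. ] w 0.026
```

View pics/s1.png

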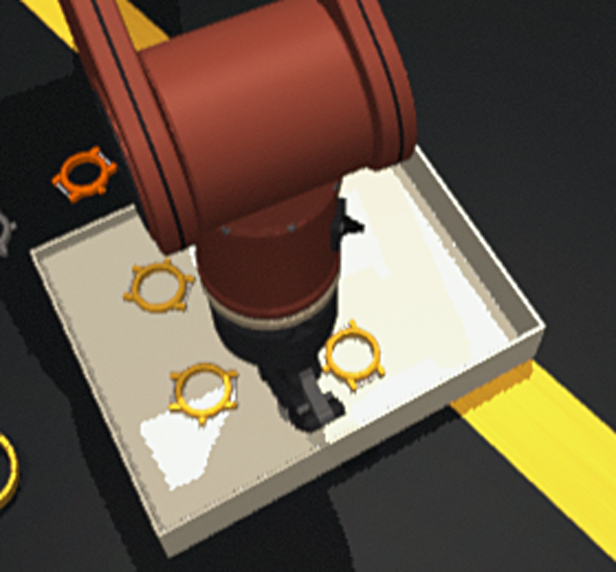

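The fingertips stand behind the far case (crop ~(350,355)), clear of the others. I'll feel for the deck.

```bash
python3 -m jog '[[[0,0,0,0,-0.005,0.007,0.3],[0,0,0,0,-0.005,0.013,0.3],[0,0,0,0,-0.005,0.013,0.3]]]'
python3 -m jog '[[[0,0,0,0,0,0.007,0.3],[0,0,0,0,0,0.007,0.3]]]'
python3 -c "from h import *;st()"
```

```text
time_s: 4.32
eef_pos: [0.6173, -0.1265, 0.0454]
ee_rot: [2.489, 1.916, 0.001]
wrist_force: [-0.3, -1.0, -0.1]
grip_width: 0.0258
grip_force: 0.0
time_s: 4.48
eef_pos: [0.6172, -0.1265, 0.044]
ee_rot: [2.489, 1.916, 0.0]
wrist_force: [0.5, 0.3, -0.8]
grip_width: 0.0254
grip_force: 0.0
t 4.48 tcp tray [ 0.0675 -0.0333] z 0.044 tool x in tray -0.0 1.0 F [ 0.5  0.3 -0.8] w 0.0254
```

```bash
python3 -m jog '[[[0,0,0,0.03,0,0,0.3],[0,0,0,0.08,0,0,0.3],[0,0,0,0.13,0,0,0.3],[0,0,0,0.18,0,0,0.3],[0,0,0,0.23,0,0,0.3],[0,0,0,0.28,0,0,0.3],[0,0,0,0.33,0,0,0.3],[0,0,0,0.38,0,0,0.3]]]'
python3 - <<'E'
from h import *
st()
p,d=capture("scene"); cv2.imwrite("pics/s2.png",cv2.resize(p[170:430,160:440,::-1],None,fx=2.2,fy=2.2,interpolation=cv2.INTER_CUBIC))
for b in blobs("scene",p,.049,300,1200): print(b[:3],tr(b[3])[0])
E
```

```text
time_s: 5.15
eef_pos: [0.6319, -0.0705, 0.044]
ee_rot: [2.489, 1.917, -0.0]
wrist_force: [0.4, -1.8, 3.1]
grip_width: 0.0256
grip_force: 1.2
t 5.15 tcp tray [0.0674 0.0246] z 0.044 tool x in tray -0.001 1.0 F [ 0.4 -1.8  3.1] w 0.0256
(251.5, 346.5, 17.7) [ 0.0398 -0.0834]
(346.0, 320.5, 10.3) [0.0734 0.0648]
(231.5, 300.5, 16.4) [-0.0465 -0.0785]
(275.5, 267.8, 14.5) [-0.0667  0.0107]
(197.5, 248.0, 15.0) [-0.1672 -0.089 ]
(381.0, 121.0, 9.8) [-0.2751  0.3595]
(384.7, 108.3, 18.4) [-0.3033  0.3874]
(411.0, 10.0, 12.8) [-0.5722  0.6448]
(9.5, 3.5, 10.1) [-1.0815 -0.2305]
```

View pics/s2.png

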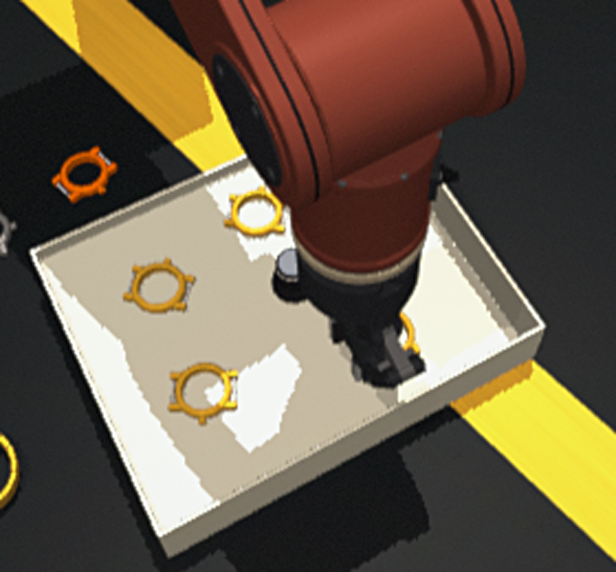

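Case pushed to the edge at about crop (405,335), in front of the fingers; the loupe is untouched. Continue over the edge, then lift.

```bash
python3 -m jog '[[[0,0,0,0.05,0,0,0.3],[0,0,0,0.1,0,0,0.3],[0,0,0,0.15,0,0,0.3],[0,0,0,0.2,0,0,0.3],[0,0,0,0.25,0,0,0.3],[0,0,0,0.3,0,0,0.3],[0,0,0,0.34,0,0,0.3],[0,0,0,0.34,0,0,0.3]]]'
python3 -m jog '[[[0,0,0,0,0,-0.2,0.3],[0,0,0,0,0,-0.4,0.3],[0,0,0,0,0,-0.4,0.3],[0,0,0,0,0,-0.4,0.3]]]'
python3 -m jog '[[[0,0,0,-0.25,-0.25,0,0.3],[0,0,0,-0.5,-0.5,0,0.3],[0,0,0,-0.73,-0.9,0,0.3],[0,0,0,-0.73,-0.9,0,0.3],[0,0,0,-0.73,-0.9,0,0.3],[0,0,0,-0.73,-0.9,0,0.3],[0,0,0,-0.73,-0.9,0,0.3],[0,0,0,-0.73,-0.9,0,0.3]]]'
python3 - <<'E'
from h import *
st()
for n in("scene","top"):
    p,d=capture(n); 
    for b in blobs(n,p,.049,250,1200):
        t=tr(b[3])[0]
        if abs(t[0])<.14 and -.147<t[1]<.17: print(n,b[:3],t)
E
```

```text
time_s: 5.87
eef_pos: [0.6451, -0.0203, 0.0439]
ee_rot: [-2.488, -1.917, -0.002]
wrist_force: [0.1, 1.8, 3.0]
grip_width: 0.0258
grip_force: 1.7
time_s: 6.2
eef_pos: [0.6463, -0.0218, 0.106]
ee_rot: [2.487, 1.915, 0.005]
wrist_force: [-0.7, 0.2, -0.7]
grip_width: 0.0257
grip_force: 0.0
time_s: 6.87
eef_pos: [0.4872, -0.0932, 0.1038]
ee_rot: [2.489, 1.916, 0.001]
wrist_force: [0.2, 0.1, 0.3]
grip_width: 0.0254
grip_force: 0.0
t 6.87 tcp tray [-0.0667 -0.0344] z 0.1038 tool x in tray -0.001 1.0 F [0.2 0.1 0.3] w 0.0254
scene (251.5, 346.5, 17.7) [ 0.0398 -0.0834]
scene (354.2, 318.2, 15.9) [0.0765 0.0782]
scene (231.5, 300.0, 16.3) [-0.0474 -0.0781]
scene (276.5, 267.0, 15.7) [-0.0671  0.0128]
top (364.5, 241.5, 11.5) [-0.0674  0.0193]
top (346.5, 170.5, 13.2) [0.0573 0.085 ]
```

```bash
python3 - <<'E'
from h import *
for z in(.049,.035,.025,.013): print(z,tr(ray("top",(346.5,170.5),z)),tr(ray("scene",(354.2,318.2),z)))
E
python3 -m jog '[[[0,0,0,0.013,-0.007,0.2,0.3],[0,0,0,0.013,-0.007,0.3,0.3],[0,0,0,0.013,-0.007,0.35,0.3],[0,0,0,0.013,-0.007,0.38,0.3],[0,0,0,0.013,-0.007,0.397,0.3],[0,0,0,0.013,-0.007,0.397,0.3]]]'
python3 -m jog '[[[0,0,0,0.03,0,0,0.3],[0,0,0,0.08,0,0,0.3],[0,0,0,0.13,0,0,0.3],[0,0,0,0.18,0,0,0.3],[0,0,0,0.23,0,0,0.3],[0,0,0,0.28,0,0,0.3],[0,0,0,0.33,0,0,0.3],[0,0,0,0.38,0,0,0.3]]]'
python3 -m jog '[[[0,0,0,0.05,0,0,0.3],[0,0,0,0.1,0,0,0.3],[0,0,0,0.15,0,0,0.3],[0,0,0,0.2,0,0,0.3],[0,0,0,0.25,0,0,0.3],[0,0,0,0.3,0,0,0.3],[0,0,0,0.36,0,0,0.3],[0,0,0,0.36,0,0,0.3]]]'
python3 -c "from h import *;st()"
```

```text
0.049 [[0.0573 0.085 ]] [[0.0764 0.0782]]
0.035 [[0.0619 0.0856]] [[0.0714 0.0823]]
0.025 [[0.0652 0.086 ]] [[0.0678 0.0853]]
0.013 [[0.0692 0.0865]] [[0.0635 0.0888]]
time_s: 7.47
eef_pos: [0.4864, -0.0912, 0.0446]
ee_rot: [2.489, 1.917, 0.0]
wrist_force: [1.0, -0.4, 0.0]
grip_width: 0.0258
grip_force: 0.0
time_s: 8.13
eef_pos: [0.5005, -0.0353, 0.0443]
ee_rot: [2.489, 1.917, 0.0]
wrist_force: [-0.7, -0.2, 0.8]
grip_width: 0.0254
grip_force: 0.3
time_s: 8.8
eef_pos: [0.5144, 0.0176, 0.0443]
ee_rot: [-2.488, -1.917, -0.001]
wrist_force: [-0.1, 0.0, -0.0]
grip_width: 0.0257
grip_force: 0.0
t 8.8 tcp tray [-0.0688  0.0796] z 0.0443 tool x in tray -0.001 1.0 F [-0.1  0.  -0. ] w 0.0257
```

```bash
python3 -m jog '[[[0,0,0,0,0,-0.2,0.3],[0,0,0,0,0,-0.4,0.3],[0,0,0,0,0,-0.4,0.3],[0,0,0,0,0,-0.4,0.3]]]'
python3 -m jog '[[[0,0,0,-0.25,0.05,0,0.3],[0,0,0,-0.5,0.1,0,0.3],[0,0,0,-0.7,0.15,0,0.3],[0,0,0,-0.7,0.15,0,0.3],[0,0,0,-0.7,0.15,0,0.3]]]'
python3 -m jog '[[[0,0,0,-0.25,0,0,0.3],[0,0,0,-0.5,0,0,0.3],[0,0,0,-0.67,0,0,0.3],[0,0,0,-0.67,0,0,0.3],[0,0,0,-0.67,0,0,0.3],[0,0,0,-0.67,0,0,0.3]]]'
python3 - <<'E'
from h import *
st()
for n in("scene","top"):
    p,d=capture(n); cv2.imwrite(f"pics/{n}3.png",p[:,:,::-1])
    for z in(.049,.02):
      for b in blobs(n,p,z,200,1200):
        t=tr(b[3])[0]
        if abs(t[0])<.14 and -.147<t[1]<.17: print(z,n,b[:3],t)
E
```

```text
time_s: 9.13
eef_pos: [0.5159, 0.0159, 0.1064]
ee_rot: [2.487, 1.914, 0.005]
wrist_force: [0.0, 1.2, -0.5]
grip_width: 0.0258
grip_force: 0.0
time_s: 9.55
eef_pos: [0.5079, -0.0923, 0.103]
ee_rot: [-2.491, -1.911, 0.002]
wrist_force: [-0.7, 0.4, -0.1]
grip_width: 0.0252
grip_force: 0.0
time_s: 10.05
eef_pos: [0.483, -0.1868, 0.1035]
ee_rot: [-2.488, -1.916, 0.0]
wrist_force: [0.3, 0.1, 1.1]
grip_width: 0.0256
grip_force: 0.0
t 10.05 tcp tray [-0.0468 -0.126 ] z 0.1035 tool x in tray -0.001 1.0 F [0.3 0.1 1.1] w 0.0256
0.049 scene (252.0, 347.5, 17.2) [ 0.0417 -0.0834]
0.049 scene (354.2, 318.2, 15.9) [0.0765 0.0782]
0.049 scene (231.5, 300.5, 16.4) [-0.0465 -0.0785]
0.049 scene (320.9, 249.8, 13.9) [-0.0606  0.095 ]
0.02 scene (252.0, 347.5, 17.2) [ 0.0299 -0.0812]
0.02 scene (354.2, 318.2, 15.9) [0.0661 0.0867]
0.02 scene (231.5, 300.5, 16.4) [-0.0618 -0.0761]
0.02 scene (320.9, 249.8, 13.9) [-0.0764  0.1042]
0.049 top (418.4, 244.2, 13.9) [-0.0474 -0.0783]
0.049 top (317.5, 240.0, 13.1) [-0.0865  0.1044]
0.049 top (431.0, 200.5, 13.5) [ 0.0397 -0.083 ]
0.049 top (346.5, 170.5, 13.2) [0.0573 0.085 ]
0.02 top (418.4, 244.2, 13.9) [-0.0416 -0.0828]
0.02 top (317.5, 240.0, 13.1) [-0.0819  0.1064]
0.02 top (431.0, 200.5, 13.5) [ 0.0486 -0.0877]
0.02 top (346.5, 170.5, 13.2) [0.0668 0.0862]
```

View pics/scene3.png

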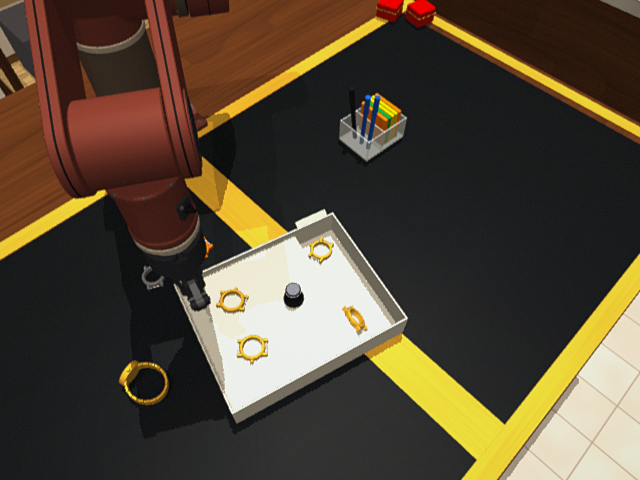

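Two cases are in the trough: one flat at (320,250), one leaning against the step at (354,318). The loupe, watch and holder are undisturbed. Next is the near rear case (232,300).

```bash
python3 -m jog '[[[0,0,0,0,0,0.2,0.3],[0,0,0,0,0,0.3,0.3],[0,0,0,0,0,0.35,0.3],[0,0,0,0,0,0.38,0.3],[0,0,0,0,0,0.395,0.3],[0,0,0,0,0,0.395,0.3]]]'
python3 -m jog '[[[0,0,0,0.05,0,0,0.3],[0,0,0,0.1,0,0,0.3],[0,0,0,0.15,-0.01,0,0.3],[0,0,0,0.2,-0.022,0,0.3],[0,0,0,0.25,-0.035,0,0.3],[0,0,0,0.3,-0.048,0,0.3],[0,0,0,0.35,-0.061,0,0.3],[0,0,0,0.4,-0.074,0,0.3]]]'
python3 - <<'E'
from h import *
st()
for n in("scene","top"):
    p,d=capture(n)
    for b in blobs(n,p,.049,150,1200):
        t=tr(b[3])[0]
        if abs(t[0])<.14 and -.147<t[1]<.17: print(n,b[:3],t)
E
```

```text
time_s: 10.65
eef_pos: [0.4836, -0.188, 0.0452]
ee_rot: [2.489, 1.917, 0.0]
wrist_force: [-0.5, -0.7, -0.6]
grip_width: 0.0255
grip_force: 0.0
time_s: 11.32
eef_pos: [0.4878, -0.1266, 0.0451]
ee_rot: [2.489, 1.916, 0.0]
wrist_force: [0.9, -1.2, 0.0]
grip_width: 0.0258
grip_force: 0.3
t 11.32 tcp tray [-0.0575 -0.0666] z 0.0451 tool x in tray -0.001 1.0 F [ 0.9 -1.2  0. ] w 0.0258
scene (251.5, 347.0, 17.4) [ 0.0405 -0.0837]
scene (354.2, 318.2, 15.9) [0.0765 0.0782]
scene (253.5, 285.0, 12.5) [-0.0549 -0.0356]
scene (320.5, 249.5, 14.1) [-0.0614  0.0947]
top (390.5, 242.5, 7.0) [-0.0571 -0.0277]
top (317.5, 240.0, 13.1) [-0.0865  0.1044]
top (346.5, 170.5, 13.2) [0.0573 0.085 ]
```

```bash
python3 -m jog '[[[0,0,0,0.05,-0.013,0,0.3],[0,0,0,0.1,-0.026,0,0.3],[0,0,0,0.15,-0.039,0,0.3],[0,0,0,0.2,-0.05,0,0.3],[0,0,0,0.25,-0.055,0,0.3],[0,0,0,0.3,-0.055,0,0.3],[0,0,0,0.35,-0.055,0,0.3],[0,0,0,0.4,-0.055,0,0.3]]]'
python3 - <<'E'
from h import *
st()
for n in("scene","top"):
    p,d=capture(n)
    for b in blobs(n,p,.049,150,1200):
        t=tr(b[3])[0]
        if abs(t[0])<.14 and -.147<t[1]<.17: print(n,b[:3],t)
E
```

```text
time_s: 12.08
eef_pos: [0.4955, -0.0665, 0.045]
ee_rot: [2.489, 1.916, 0.0]
wrist_force: [0.4, -0.2, -0.5]
grip_width: 0.0258
grip_force: 0.1
t 12.08 tcp tray [-0.0655 -0.0066] z 0.045 tool x in tray -0.001 1.0 F [ 0.4 -0.2 -0.5] w 0.0258
scene (251.5, 346.5, 17.7) [ 0.0398 -0.0834]
scene (354.2, 318.2, 15.9) [0.0765 0.0782]
scene (286.5, 265.0, 11.9) [-0.0624  0.0294]
scene (320.5, 249.5, 14.1) [-0.0614  0.0947]
top (317.5, 240.0, 13.1) [-0.0865  0.1044]
top (346.5, 170.5, 13.2) [0.0573 0.085 ]
```

```bash
python3 -m jog '[[[0,0,0,0.05,0,0,0.3],[0,0,0,0.1,0,0,0.3],[0,0,0,0.15,0,0,0.3],[0,0,0,0.2,0,0,0.3],[0,0,0,0.25,0,0,0.3],[0,0,0,0.3,0,0,0.3],[0,0,0,0.35,0,0,0.3],[0,0,0,0.4,0,0,0.3]]]'
python3 -m jog '[[[0,0,0,0.05,0,0,0.3],[0,0,0,0.1,0,0,0.3],[0,0,0,0.15,0,0,0.3],[0,0,0,0.19,0,0,0.3],[0,0,0,0.19,0,0,0.3]]]'
python3 -m jog '[[[0,0,0,0,0,-0.2,0.3],[0,0,0,0,0,-0.4,0.3],[0,0,0,0,0,-0.4,0.3],[0,0,0,0,0,-0.4,0.3]]]'
python3 -m jog '[[[0,0,0,-0.25,0.15,0,0.3],[0,0,0,-0.5,0.3,0,0.3],[0,0,0,-0.7,0.35,0,0.3],[0,0,0,-0.7,0.35,0,0.3],[0,0,0,-0.7,0.35,0,0.3]]]'
python3 -m jog '[[[0,0,0,-0.25,0.15,0,0.3],[0,0,0,-0.5,0.3,0,0.3],[0,0,0,-0.68,0.35,0,0.3],[0,0,0,-0.68,0.35,0,0.3],[0,0,0,-0.68,0.35,0,0.3],[0,0,0,-0.68,0.35,0,0.3]]]'
python3 - <<'E'
from h import *
st()
for n in("scene","top"):
    p,d=capture(n); cv2.imwrite(f"pics/{n}4.png",p[:,:,::-1])
    for z in(.049,.02):
      for b in blobs(n,p,z,150,2200):
        t=tr(b[3])[0]
        if abs(t[0])<.14 and -.147<t[1]<.17: print(z,n,b[:3],t)
E
```

```text
time_s: 12.85
eef_pos: [0.5108, -0.0085, 0.045]
ee_rot: [2.489, 1.916, 0.0]
wrist_force: [-0.3, -0.5, -0.3]
grip_width: 0.0256
grip_force: 0.0
time_s: 13.27
eef_pos: [0.5181, 0.0193, 0.045]
ee_rot: [-2.488, -1.917, -0.0]
wrist_force: [0.8, -0.1, -0.0]
grip_width: 0.0257
grip_force: 0.0
time_s: 13.6
eef_pos: [0.5197, 0.0178, 0.1072]
ee_rot: [2.487, 1.914, 0.005]
wrist_force: [0.1, 0.5, -0.1]
grip_width: 0.0258
grip_force: 0.0
time_s: 14.02
eef_pos: [0.5407, -0.0983, 0.1035]
ee_rot: [-2.491, -1.91, 0.002]
wrist_force: [0.3, 0.6, -0.4]
grip_width: 0.0256
grip_force: 0.0
time_s: 14.52
eef_pos: [0.5656, -0.2071, 0.1038]
ee_rot: [-2.487, -1.915, 0.001]
wrist_force: [-0.8, 0.5, 0.1]
grip_width: 0.0256
grip_force: 0.0
t 14.52 tcp tray [ 0.0382 -0.1244] z 0.1038 tool x in tray -0.001 1.0 F [-0.8  0.5  0.1] w 0.0256
0.049 scene (252.3, 347.1, 16.8) [ 0.0412 -0.0828]
0.049 scene (354.2, 318.2, 15.9) [0.0765 0.0782]
0.049 scene (324.9, 251.6, 17.6) [-0.054   0.0993]
0.02 scene (252.3, 347.1, 16.8) [ 0.0294 -0.0805]
0.02 scene (354.2, 318.2, 15.9) [0.0661 0.0867]
0.02 scene (324.9, 251.6, 17.6) [-0.0696  0.1086]
0.049 top (319.4, 235.9, 17.4) [-0.0781  0.1029]
0.049 top (431.0, 200.5, 13.5) [ 0.0397 -0.083 ]
0.049 top (346.5, 170.5, 13.2) [0.0573 0.085 ]
0.02 top (319.4, 235.9, 17.4) [-0.0732  0.1048]
0.02 top (431.0, 200.5, 13.5) [ 0.0486 -0.0877]
0.02 top (346.5, 170.5, 13.2) [0.0668 0.0862]
```

View pics/scene4.png

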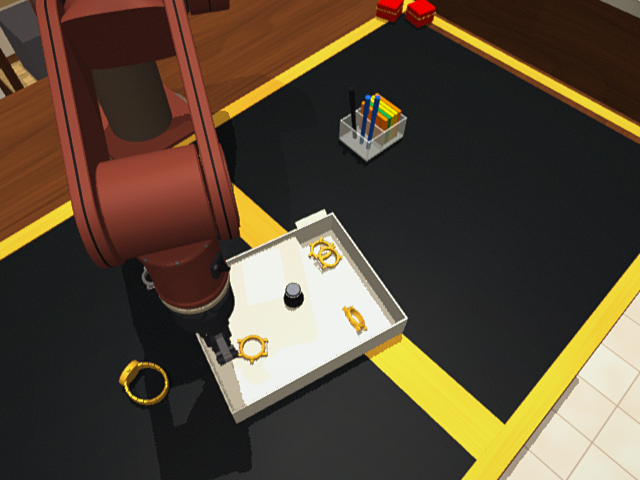

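Two cases lie stacked at (325,252), one leans at (354,318). The last case is at (252,347), with the fingers behind it.

```bash
python3 -m jog '[[[0,0,0,-0.01,0.015,0.2,0.3],[0,0,0,-0.01,0.015,0.3,0.3],[0,0,0,-0.01,0.015,0.35,0.3],[0,0,0,-0.01,0.015,0.38,0.3],[0,0,0,-0.01,0.015,0.395,0.3],[0,0,0,-0.01,0.015,0.395,0.3]]]'
python3 -m jog '[[[0,0,0,0.05,0,0,0.3],[0,0,0,0.1,0,0,0.3],[0,0,0,0.15,0.01,0,0.3],[0,0,0,0.2,0.022,0,0.3],[0,0,0,0.25,0.035,0,0.3],[0,0,0,0.3,0.048,0,0.3],[0,0,0,0.35,0.061,0,0.3],[0,0,0,0.4,0.074,0,0.3]]]'
python3 -m jog '[[[0,0,0,0.05,0.013,0,0.3],[0,0,0,0.1,0.026,0,0.3],[0,0,0,0.15,0.039,0,0.3],[0,0,0,0.2,0.042,0,0.3],[0,0,0,0.25,0.042,0,0.3],[0,0,0,0.3,0.042,0,0.3],[0,0,0,0.35,0.042,0,0.3],[0,0,0,0.4,0.042,0,0.3]]]'
python3 - <<'E'
from h import *
st()
for n in("scene","top"):
    p,d=capture(n)
    for b in blobs(n,p,.049,150,1200):
        t=tr(b[3])[0]
        if abs(t[0])<.14 and -.147<t[1]<.17: print(n,b[:3],t)
E
```

```text
time_s: 15.12
eef_pos: [0.5685, -0.2103, 0.046]
ee_rot: [2.489, 1.917, 0.0]
wrist_force: [0.8, 0.8, 0.5]
grip_width: 0.0256
grip_force: 0.0
time_s: 15.78
eef_pos: [0.5949, -0.1552, 0.0462]
ee_rot: [2.489, 1.916, 0.0]
wrist_force: [-0.7, -2.1, 2.9]
grip_width: 0.0255
grip_force: 1.5
time_s: 16.45
eef_pos: [0.616, -0.0986, 0.0459]
ee_rot: [2.489, 1.916, 0.0]
wrist_force: [-0.5, -2.5, 5.2]
grip_width: 0.0256
grip_force: 2.2
t 16.45 tcp tray [ 0.0591 -0.0067] z 0.0459 tool x in tray -0.001 1.0 F [-0.5 -2.5  5.2] w 0.0256
scene (323.5, 325.5, 11.4) [0.0635 0.0297]
scene (354.2, 318.2, 15.9) [0.0765 0.0782]
top (327.1, 269.3, 7.4) [-0.1348  0.0734]
top (319.4, 235.9, 17.4) [-0.0781  0.1029]
top (346.5, 170.5, 13.2) [0.0573 0.085 ]
```

```bash
python3 -m jog '[[[0,0,0,0.05,0,0,0.3],[0,0,0,0.1,0,0,0.3],[0,0,0,0.15,0,0,0.3],[0,0,0,0.2,0,0,0.3],[0,0,0,0.25,0,0,0.3],[0,0,0,0.3,0,0,0.3],[0,0,0,0.35,0,0,0.3],[0,0,0,0.4,0,0,0.3]]]'
python3 -m jog '[[[0,0,0,0.05,0,0,0.3],[0,0,0,0.1,0,0,0.3],[0,0,0,0.15,0,0,0.3],[0,0,0,0.19,0,0,0.3],[0,0,0,0.19,0,0,0.3]]]'
python3 -m jog '[[[0,0,0,0,0,-0.1,0.3],[0,0,0,0,0,-0.3,0.3],[0,0,0,0,0,-0.6,0.3],[0,0,0,0,0,-0.6,0.3]]]'
python3 -m jog '[[[0,0,0,-0.25,0,0,0.3],[0,0,0,-0.5,0,0,0.3],[0,0,0,-0.75,0,0,0.3],[0,0,0,-1,0,0,0.3],[0,0,0,-1,0,0,0.3],[0,0,0,-1,0,0,0.3]]]'
python3 - <<'E'
from h import *
st()
ims=[]
for n,s in(("scene",np.s_[200:430,160:420]),("top",np.s_[120:300,280:490])):
    p,d=capture(n); ims.append(cv2.resize(p[s][:,:,::-1],(400,360),interpolation=cv2.INTER_CUBIC))
    for z in(.049,.02):
      for b in blobs(n,p,z,150,2200):
        t=tr(b[3])[0]
        if abs(t[0])<.14 and -.147<t[1]<.17: print(z,n,b[:3],t)
cv2.imwrite("pics/both5.png",np.hstack(ims))
E
```

```text
time_s: 17.22
eef_pos: [0.6313, -0.0404, 0.0457]
ee_rot: [-2.489, -1.917, 0.0]
wrist_force: [-1.0, -0.3, -0.1]
grip_width: 0.0257
grip_force: 0.1
time_s: 17.63
eef_pos: [0.6386, -0.0123, 0.0458]
ee_rot: [-2.488, -1.918, -0.001]
wrist_force: [-0.5, -0.2, -0.2]
grip_width: 0.0256
grip_force: 0.0
time_s: 17.97
eef_pos: [0.6429, -0.0145, 0.1442]
ee_rot: [2.483, 1.911, 0.013]
wrist_force: [2.3, -0.6, 2.3]
grip_width: 0.0257
grip_force: 0.0
time_s: 18.47
eef_pos: [0.5995, -0.161, 0.1359]
ee_rot: [2.493, 1.911, 0.0]
wrist_force: [-0.2, 0.4, 0.1]
grip_width: 0.0257
grip_force: 0.0
t 18.47 tcp tray [ 0.0593 -0.0712] z 0.1359 tool x in tray 0.004 1.0 F [-0.2  0.4  0.1] w 0.0257
0.049 scene (353.0, 315.5, 18.8) [0.0715 0.079 ]
0.049 scene (324.9, 251.6, 17.6) [-0.054   0.0993]
0.049 scene (278.8, 226.8, 9.7) [-0.1389  0.0534]
0.02 scene (353.0, 315.5, 18.8) [0.061  0.0876]
0.02 scene (324.9, 251.6, 17.6) [-0.0696  0.1086]
0.049 top (319.4, 235.9, 17.4) [-0.0781  0.1029]
0.049 top (346.8, 172.1, 14.1) [0.0544 0.0837]
0.02 top (319.4, 235.9, 17.4) [-0.0732  0.1048]
0.02 top (346.8, 172.1, 14.1) [0.0639 0.0849]
```

View pics/both5.png

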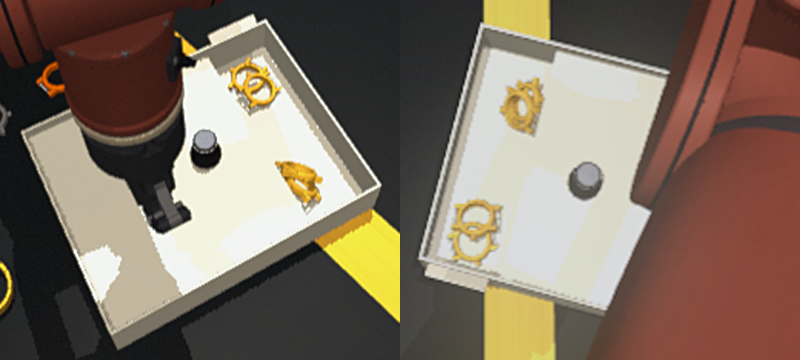

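The two right-hand cases lean against the step. I check their heights and y values in the depth picture.

Run:
```python
from h import *
tiles=[]
for n,(u0,u1,v0,v1) in(("scene",(325,385,285,345)),("top",(325,370,150,195))):
    p,d=capture(n); c=camera_params(n);K,T=np.array(c["intrinsics"]),np.array(c["extrinsics"])
    m=rings(p); v,u=np.nonzero(m); s=(u>=u0)&(u<u1)&(v>=v0)&(v<v1)&(d[v,u]>0);u,v=u[s],v[s]; z=d[v,u]
    P=(T[:3,:3]@(np.linalg.inv(K)@np.c_[u,v,np.ones(len(u))].T*z)).T+T[:3,3]
    t=np.c_[tr(P),P[:,2]]
    print(n,len(t),"pct5",np.percentile(t,5,0).round(3),"med",np.median(t,0).round(3),"pct95",np.percentile(t,95,0).round(3))
    for zl in range(8,60,8):
        q=t[(t[:,2]*1000>=zl)&(t[:,2]*1000<zl+8)]
        if len(q): print(" z",zl,len(q),"x",q[:,0].min().round(3),q[:,0].max().round(3),"y",q[:,1].min().round(3),q[:,1].max().round(3))
    tiles.append(cv2.resize(p[v0:v1,u0:u1,::-1],(400,400),interpolation=cv2.INTER_CUBIC))
cv2.imwrite("pics/z6.png",np.hstack(tiles))
```

```text
scene 469 pct5 [0.041 0.074 0.009] med [0.068 0.088 0.033] pct95 [0.087 0.106 0.045]
 z 8 53 x 0.03 0.089 y 0.09 0.111
 z 16 70 x 0.039 0.088 y 0.089 0.107
 z 24 82 x 0.036 0.089 y 0.074 0.111
 z 32 135 x 0.035 0.091 y 0.071 0.105
 z 40 110 x 0.048 0.075 y 0.07 0.097
 z 48 1 x 0.055 0.055 y 0.074 0.074
top 354 pct5 [0.037 0.074 0.011] med [0.059 0.089 0.032] pct95 [0.082 0.106 0.046]
 z 8 41 x 0.045 0.077 y 0.072 0.111
 z 16 75 x 0.036 0.086 y 0.086 0.11
 z 24 59 x 0.033 0.088 y 0.074 0.109
 z 32 89 x 0.033 0.088 y 0.072 0.107
 z 40 81 x 0.043 0.07 y 0.071 0.097
 z 48 1 x 0.051 0.051 y 0.074 0.074
```

View pics/z6.png

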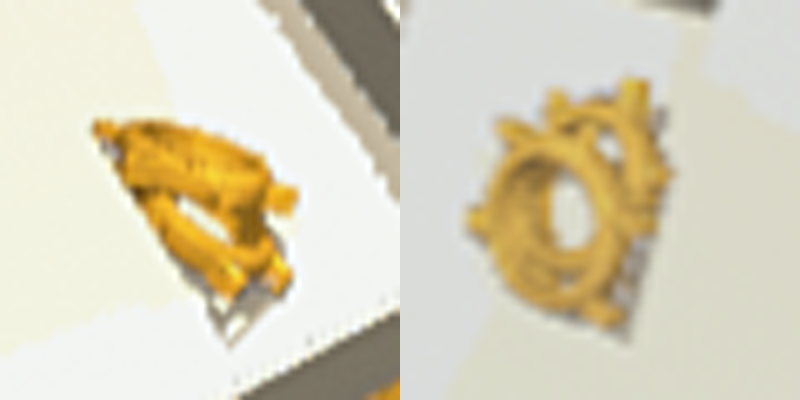

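Both leaning cases lie wholly between y 0.070 and 0.111, with tops at or below about 0.048, so their centres (y about 0.085–0.092, z about 0.03) are within limits. I hold still briefly, check that nothing moved, then hand in.

```bash
python3 -m jog '[[[0,0,0,0,0,0,0.3],[0,0,0,0,0,0,0.3],[0,0,0,0,0,0,0.3],[0,0,0,0,0,0,0.3],[0,0,0,0,0,0,0.3],[0,0,0,0,0,0,0.3]]]' | head -1
python3 - <<'E'
from h import *
for n in("scene","top"):
    p,d=capture(n)
    for b in blobs(n,p,.02,450,2200):
        t=tr(b[3])[0]
        if abs(t[0])<.14 and -.147<t[1]<.17: print(n,b[:3],t)
print(finish_job())
E
```

```text
time_s: 19.17
scene (353.0, 315.5, 18.8) [0.061  0.0876]
scene (324.9, 251.6, 17.6) [-0.0696  0.1086]
top (319.4, 235.9, 17.4) [-0.0732  0.1048]
top (346.8, 172.1, 14.1) [0.0639 0.0849]
the job is handed in; nothing more can be done
None
```

All four cases were swept into the trough and were still when I handed the job in at about 19 s; two lie stacked and two lean against the step, by my measurements within the limits, and the loupe, watch and holder looked undisturbed (the hand-in returned no verdict).

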